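Feed a carton through a gravity flap

ROBOT

A 6-joint arm with a two-finger parallel gripper is mounted at the origin on a cart in front of the work surface, level with it; the furniture and walls round the work are solid. World frame = base frame: x ahead of the robot, y to its left, z up, the work surface at z = 0. Lengths are in m, angles in rad, forces in N, time in s.
With the tool pointing down it reaches from about 0.35 to 0.925 m from the base axis. Payload 6.4 kg.
Tool frame: the origin (TCP) lies midway between the tips of the shut fingers; the grasp point (between the pads) lies 19 mm behind it; x points along the fingers, y is the direction in which the jaws open and shut, and the axes are right-handed (so a half turn about x gives the same grasp; the last joint's range is limited). The gripper opens to 85 mm and grips with 20 to 120 N. Pads are 22 mm wide; open, the fingers measure 114 mm over their backs; the gripper's body (76 mm by 85 mm) begins 54 mm behind the grasp point. The pads swing forward as they close: fully open they stand 13 mm farther back than shut.
Start: joints at [-1.289, 0.245, 1.558, -0, 1.339, -0.174], TCP at [0.286, -0.584, 0.231] pointing down, gripper open.
Joint ranges: [-3.13, 3.13], [-1.02, 2.26], [0.13, 2.54], [-0.95, 4.09], [0.21, 2.88], [-2.74, 2.74]. Speed limits (rad/s): [2.57, 2.57, 3.14, 3.14, 3.14, 3.14].

INTERFACE

Orientations are given as a 3x3 rotation matrix whose columns are the frame's x, y, z axes.
In Python, from rig import r gives the robot as it stands. The module is installed in compiled form; this text tells all that it offers.
- The arm moves only by the tool move_arm, never from a script. Its argument "increments" is a list of rows, each a list of 3 entries, a list of its own where there are three numbers: the shift along the tool's x, y, z scaled (see below), then the turn, a rotation vector about the tool's x, y, z scaled (see below), then the opening, from -1 (shut) to 1 (fully open). A call has 1 to 20 rows; each row shifts and turns the commanded pose from where the row before left it, along the tool's axes as they then stand; what a row does not reach is not made up. The controller multiplies each number of a shift by 120 mm and each number of a turn by pi rad. A row lasts 1/10 s, in which the tool goes at most 50 mm and 8.59 degrees, less where a joint would pass 70% of its speed; a pose out of reach is approached as far as the arm can. A call with a number of a shift or a turn outside -1 to 1 is refused whole. A call with a gripper value outside its range is refused whole. The fingers move at their own pace and stop on an object; the grip force is fixed at half the most. Time passes only in rows, so rows that do not move let the fingers close. It gives the time, the measured TCP pose, the force and the opening at its end, in the units of the state.
- r.read_state(): the state, without advancing time (a new reading comes with each control period).
- r.snapshot(name): name is "scene" or "top" or "wrist"; returns a dict with "frame" (384x512x3 uint8, blue, green, red), "fx", "fy", "cx", "cy" (pixels), "R" (3x3) and "t" (3): a world point X has camera coordinates R X + t; the wrist camera has in their place "hand_eye" (4x4, takes a point from camera to tool coordinates, whose origin is the TCP and whose axes are the tool frame's). Camera axes: x right, y down, z forward; pixel columns grow to the right and rows downward; lengths in m; the calibration is good to about 2 mm. The wrist camera is an equidistant fisheye: a pixel r from the principal point sees the ray r / f radians off the axis. A picture is of the moment at which its call begins: read the wrist's pose just before it. There is no depth.
- r.job_done(): hands the job in, once; it reports no verdict.
Trained networks look in a picture, given as the dict that the camera call returned (one of the last four; its "shot" number tells which), for a name from the list of things; names that differ only in an ending like _2 or _b are one class to them, and where a whole thing is asked for, a point or a joint stands for the part that bears it (a point fixed in the world has none). Each returns a list of dicts, best first, with "conf" (0 to 1); they miss things now and then, are a little off and sometimes report something else, mostly with a low value. They report only what shows in the picture. A call takes as long as a camera call. They do not tell look-alikes from the thing itself.
- r.silhouettes(picture, name): "pixels" (384x512 bool, what is visible of it) and "centre" ([column, row] in pixels, amid what is visible of it).
- r.spot_point(picture, name): "centre" ([column, row] in pixels: a listed point, or the origin of a listed thing).
The state is a dict: "t": time; "q": joint angles; "joint_velocities": joint speeds; "joint_efforts": joint torques, N m; "tcp_pos": TCP position; "eef_rot": TCP orientation; "force": force on the tool from outside, world axes, zero at the start; "ft_torque": the same for the moment, N m; "grip_width": finger opening in m.
Only numpy, scipy, OpenCV 4.12 (cv2) and the standard library are available. Lean on these libraries where they do the work, as an engineer would, in place of code of your own. Each camera call takes 0.05 s, during which the arm holds its last target. There are 200 camera calls.

TASK

Slide the small carton along the steel loading deck and push it in through the hanging flap of the drop-off box, so that it drops into the bin behind and the flap swings shut again once you have drawn your fingers back. Only push it with the fingers: do not lift it, let it fall off the deck, or disturb the vial on the deck or the bottle and beaker beside the box.

Things in the scene. Friction and masses are not known exactly. Their poses are not given: they have to be found in the camera images.
- hatch: Fixed drop-off box: flat steel loading deck before a white bin with a clear roof. Origin: on the worktop, centred below the deck's inner (bin-side) edge; x points into the bin (feeding direction), y left, z up. Deck: x -195 to 0, y -115 to 115 mm, top at z 50 mm, no lips. Bin inside: x 0 to 160, y -90 to 90 mm, floor at z 34 mm, roof up to z 126 mm.
- doorway (a point): Middle of the deck's inner edge, at deck height, axes as the drop-off box. Doorway: 130 mm wide between jambs that stand 1 to 15 mm behind this edge; 62 mm clear height above the deck, then hinge rod and header (0 to 11 mm behind the edge, up to 76 mm above the deck). Fingers leaning forward, tips first, reach under the header best.
- flap (a joint): Light steel flap (50 g, 126 mm wide, 51 mm long) hanging from a rod along y at x 4 mm, z 116.5 mm of the box. 0 = hanging shut, grows as its lower edge swings inward (into the bin), up to 1.45 rad; it cannot swing outward. No spring or latch: it falls shut by its weight within about a second when nothing holds it.
- flap_edge (a point): Middle of the flap's lower edge; hanging shut it is 15 mm above deck height, 4 mm behind the deck's inner edge.
- carton: Closed pale test-strip carton, 99 x 79 x 28 mm (its x, y, z), 80 to 170 g, loose on the deck before the flap, up to 50 mm left or right of the doorway's middle and turned up to 0.22 rad. Origin: centre of its underside. Goes in short side first, after being brought in line with the doorway. Once its rear end is pushed past the deck edge it drops 16 mm into the bin.
- deck_vial: White screw-cap vial, 26 mm diameter, 49 mm tall, standing on the left inner corner of the deck beside the doorway (about 15 mm before the deck edge, 97 mm left of the middle). Origin: centre of its underside. Not to be disturbed.
- dropper: White dropper bottle, 32 mm diameter, 81 mm tall, on the worktop to the right of the box. Origin: centre of its underside. Not to be disturbed.
- beaker: Clear beaker, 70 mm diameter, 90 mm tall, on the worktop to the left of the box. Origin: centre of its underside. Not to be disturbed.
Things that resemble listed ones, but are neither listed nor needed, are in the scene too. Leave any green or purple look-alike of the carton alone.

How it is judged:
On the way, in this order (a step that is already met when the one before it is completed fails the run):
1. the carton, still on the deck, pushes the flap open (value of joint flap above 0.35 rad and x of carton in the frame of hatch between -0.047 and 0.02 m and z of carton in the frame of hatch above 0.042 m), for 0.05 s.
2. the carton has dropped into the bin (x of carton in the frame of hatch above 0.03 m and z of carton in the frame of hatch below 0.04 m), for 0.1 s.
At the end, for the whole second after the job is handed in: The carton lies flat (within 0.15 rad) and at rest wholly inside the bin, on its floor, behind the flap; the flap hangs shut (within 0.08 rad); vial, dropper bottle and beaker stand within 15 mm of where they stood (x of carton in the frame of hatch between 0.045 and 0.13 m and y of carton in the frame of hatch between -0.07 and 0.07 m and z of carton in the frame of hatch below 0.039 m and angle between carton's own z axis and vertical below 0.15 rad and value of joint flap below 0.08 rad and linear speed of carton below 0.02 m/s and distance of each of deck_vial, dropper, beaker from where it was at the start of the episode below 0.015 m); the robot touches nothing.
It fails at once if the carton is lifted off the deck (more than 20 mm up, or tipped more than 0.35 rad while before the doorway) (z of carton in the frame of hatch above 0.07 m or (x of carton in the frame of hatch below -0.07 m and angle between carton's own z axis and vertical above 0.35 rad)).
It fails at once if the carton falls off the deck (x of carton in the frame of hatch below -0.01 m and z of carton in the frame of hatch below 0.02 m).
It fails at once if the vial on the deck is moved more than 15 mm or tipped over (distance of deck_vial from where it was at the start of the episode above 0.015 m or angle between deck_vial's own z axis and vertical above 0.5 rad).
It fails at once if the dropper bottle is moved more than 15 mm or tipped over (distance of dropper from where it was at the start of the episode above 0.015 m or angle between dropper's own z axis and vertical above 0.5 rad).
It fails at once if the beaker is moved more than 15 mm or tipped over (distance of beaker from where it was at the start of the episode above 0.015 m or angle between beaker's own z axis and vertical above 0.5 rad).
It also fails if it takes over 51 s, if anything falls off the work surface, if the arm or the gripper's body presses on something with over 40 N, if the wrist force passes 120 N, or if a joint passes its speed limit or range.

## Working session

There is one attempt and no reset: what is moved stays moved. The work goes in short steps, Python scripts to look and compute and a tool call to move; the robot and the scene stay as the last step left them, time stands still between calls to the robot, and variables do not carry over. Pictures are saved under pics/ and viewed, about 8 in all and at most 12, crops included, and the job is handed in when it is done.

Besides the shell and the picture viewer there is one more tool, called after "Request:" as name([rows], argument=value, ...), one row to a line, values as JSON. move_arm: Moves the arm, as the interface text tells. Shifts and turns lie within -1 to 1; 1 stands for 120 mm of shift or pi rad of turn. Its arguments: {"type":"object","properties":{"increments":{"type":"array","items":{"type":"array"}}},"required":["increments"]}

```bash
mkdir -p pics; python3 - <<'E'
from rig import r
import cv2,numpy as np
s=r.read_state();print(s['t'],s['tcp_pos'],s['eef_rot'],s['grip_width'])
for c in ('scene','top'):
    p=r.snapshot(c);cv2.imwrite(f'pics/{c}0.png',p['frame'])
    print(c,p['fx'],p['fy'],p['cx'],p['cy'],np.round(p['R'],4).tolist(),np.round(p['t'],4).tolist())
    for n in ('hatch','carton','deck_vial','dropper','beaker','doorway','flap_edge'):
        print(n,[(np.round(d['centre'],1).tolist(),round(d['conf'],2)) for d in r.spot_point(p,n)][:4])
    print('sil',[(np.round(d['centre'],1).tolist(),round(d['conf'],2),int(d['pixels'].sum())) for d in r.silhouettes(p,'carton')][:4])
a=cv2.imread('pics/scene0.png');b=cv2.imread('pics/top0.png')
E
```

```text
0.0 [ 0.28597305 -0.58309698  0.23017028] [[-4.87553383e-04  4.40179253e-01 -8.97909788e-01]
 [ 1.87781425e-03 -8.97907909e-01 -4.40179351e-01]
 [-9.99998118e-01 -1.90071873e-03 -3.88796836e-04]] 0.0852780496199884
scene 369.9632673255373 369.9632673255373 253.17536814011137 188.64857660776963 [[-0.7647, -0.6444, -0.0007], [-0.4534, 0.5387, -0.7101], [0.458, -0.5426, -0.7041]] [0.425, 0.3887, 0.6199]
hatch [([234.2, 218.2], 0.84)]
carton [([239.6, 348.6], 0.96), ([297.5, 166.8], 0.85), ([279.9, 218.0], 0.76), ([343.7, 196.7], 0.72)]
deck_vial [([219.3, 237.8], 0.63)]
dropper [([262.9, 179.1], 0.7)]
beaker [([172.7, 260.2], 0.75)]
doorway [([232.1, 209.2], 0.65)]
flap_edge [([228.8, 202.1], 0.83)]
sil [([297.9, 162.2], 0.66, 855), ([347.6, 192.2], 0.62, 1083), ([279.2, 214.2], 0.59, 1442), ([241.7, 343.5], 0.57, 2639)]
top 365.8234964544779 365.8234964544779 257.2570634911121 189.4854289774047 [[-0.0196, -0.9998, -0.0101], [-0.9841, 0.0211, -0.1766], [0.1768, 0.0065, -0.9842]] [-0.038, 0.5854, 0.8551]
hatch [([252.3, 172.2], 0.59)]
carton [([350.9, 232.0], 0.83), ([162.6, 254.7], 0.77), ([354.7, 168.7], 0.71), ([263.7, 207.0], 0.61)]
deck_vial [([213.9, 178.9], 0.63)]
dropper [([311.9, 155.3], 0.5)]
beaker [([180.6, 163.4], 0.55)]
doorway [([252.4, 166.2], 0.63)]
flap_edge []
sil [([267.9, 205.7], 0.76, 1429), ([162.6, 256.5], 0.66, 1337), ([353.5, 232.5], 0.61, 1352), ([357.1, 167.0], 0.57, 1258)]
```

View pics/scene0.png

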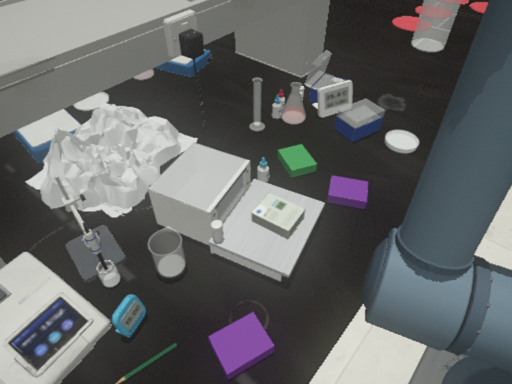

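View pics/top0.png

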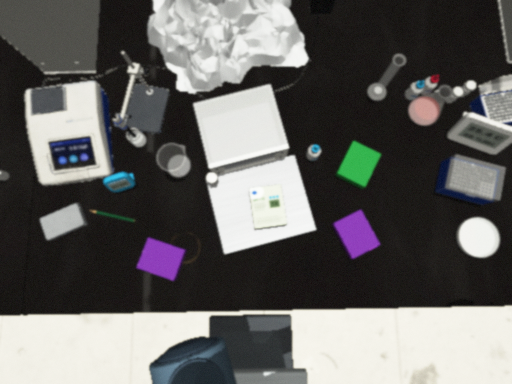

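The scene view shows the pale carton on the deck at (279,214), and the top view shows it at (267,206). The look-alikes in the top view are green at (354,169) and purple at (351,232) and (163,255). Only the pale one on the deck fits the description. I'll enlarge it to confirm and to get the corners.

```bash
cat > h.py <<'E'
from rig import r
import cv2,numpy as np
from scipy.optimize import least_squares
def K(p): return np.array([[p['fx'],0,p['cx']],[0,p['fy'],p['cy']],[0,0,1]])
def proj(p,X):
    c=np.atleast_2d(X)@np.array(p['R']).T+np.array(p['t']);u=c@K(p).T
    return u[:,:2]/u[:,2:]
def back(p,uv,z):
    uv=np.atleast_2d(uv);d=np.c_[uv,np.ones(len(uv))]@np.linalg.inv(K(p)).T@np.array(p['R'])
    o=-np.array(p['R']).T@np.array(p['t']);return o+d*((z-o[2])/d[:,2])[:,None]
def tri(ps,uvs):
    f=lambda X:np.concatenate([(proj(p,X)[0]-u) for p,u in zip(ps,uvs)])
    s=least_squares(f,[.55,0,.05]);return s.x,np.abs(s.fun).max()
E
python3 - <<'E'
from h import *
ps=[r.snapshot('top'),r.snapshot('scene')]
near={'carton':[(264,207),(280,218)],'deck_vial':[(214,179),(219,238)],'dropper':[(312,155),(263,179)],'beaker':[(180,163),(172,260)],'doorway':[(252,166),(232,209)],'hatch':[(252,172),(234,218)]}
for n,g in near.items():
    u=[]
    for p,q in zip(ps,g):
        L=r.spot_point(p,n); L=[d['centre'] for d in L if np.hypot(*(np.array(d['centre'])-q))<12]
        u.append(L[0] if L else q)
    X,e=tri(ps,u);print(n,X.round(4),round(e,2))
for p in ps:
    for n,i in (('carton',0),):
        m=[d for d in r.silhouettes(p,n) if np.hypot(*(d['centre']-np.array([(268,206),(279,214)][ps.index(p) if 0 else (0 if p is ps[0] else 1)])))<12]
        if m:
            c=max(cv2.findContours(m[0]['pixels'].astype('uint8'),0,1)[0],key=cv2.contourArea)
            b=cv2.minAreaRect(c);print(b,cv2.boxPoints(b).round(1).tolist())
a=cv2.resize(ps[0]['frame'][135:260,190:325],None,fx=4.4,fy=4.4,interpolation=3)
b=cv2.resize(ps[1]['frame'][140:275,145:330],None,fx=4,fy=4,interpolation=3)
cv2.imwrite('pics/c1.png',a);cv2.imwrite('pics/c2.png',b)
E
```

```text
carton [ 0.5482 -0.075   0.0418] 1.01
deck_vial [0.6067 0.0576 0.0528] 0.24
dropper [ 0.675  -0.1895  0.0206] 2.24
beaker [ 0.6711  0.1553 -0.0078] 0.0
doorway [ 0.6481 -0.0358  0.0396] 1.03
hatch [ 0.6364 -0.0222  0.0255] 1.15
((267.5699768066406, 205.989990234375), (42.85067367553711, 33.65828323364258), 81.8698959350586) [[247.89999389648438, 187.1999969482422], [281.20001220703125, 182.39999389648438], [287.29998779296875, 224.8000030517578], [253.89999389648438, 229.60000610351562]]
((277.6000061035156, 214.3000030517578), (47.85185241699219, 33.98823165893555), 26.56505012512207) [[248.60000610351562, 218.8000030517578], [263.79998779296875, 188.39999389648438], [306.6000061035156, 209.8000030517578], [291.3999938964844, 240.1999969482422]]
```

View pics/c1.png

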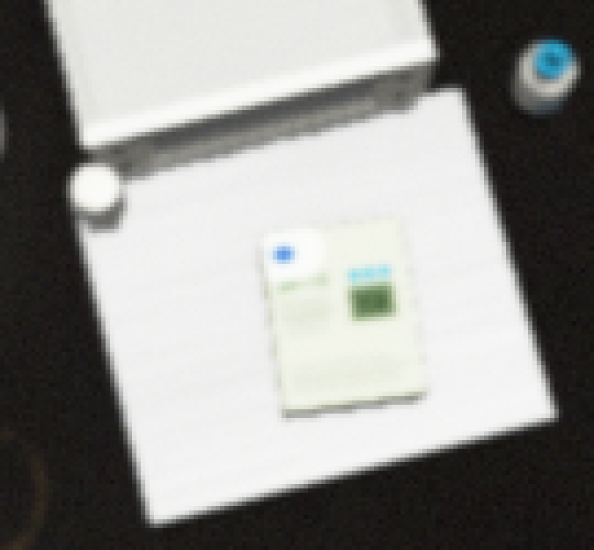

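View pics/c2.png

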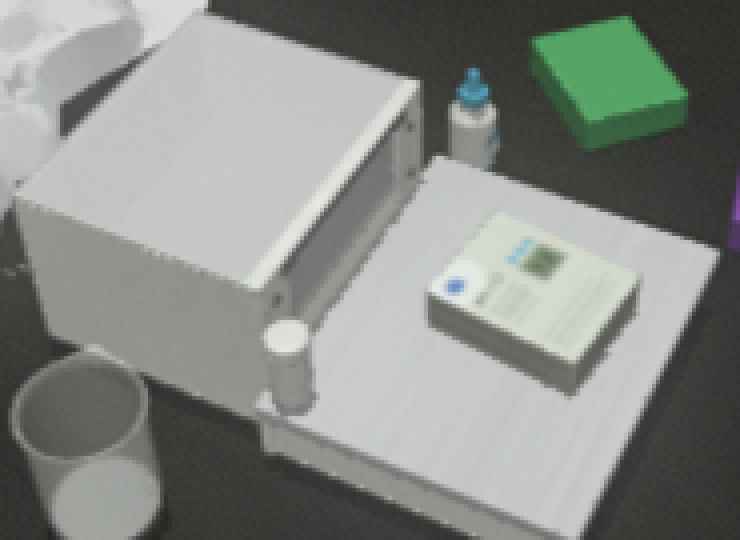

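The crops confirm the pale carton, with print on it, on the deck. I'll fit the deck and carton poses to corners read from both crops.

```bash
cat > fit.py <<'E'
from h import *
ps=[r.snapshot('top'),r.snapshot('scene')]
A=lambda L:np.array(L)/4.4+[190,135]-.4
B=lambda L:np.array(L)/4.+[145,140]-.4
def fit(pts,x0):
    def f(v,z=True):
        x,y,a,h=v;c,s=np.cos(a),np.sin(a);o=[]
        for p,(M,uv) in zip(ps,pts):
            M=np.array(M);W=np.c_[x+c*M[:,0]-s*M[:,1],y+s*M[:,0]+c*M[:,1],np.full(len(M),h)]
            o.append((proj(p,W)-uv).ravel())
        return np.concatenate(o)
    s=least_squares(f,x0,loss='soft_l1');print(s.x.round(4),np.abs(f(s.x)).round(1).tolist());return s.x
d=fit([([(-.195,.115),(-.195,-.115),(0,-.115)],A([(148,524),(557,417),(463,88)])),
 ([(0,-.115),(-.195,-.115),(0,.115)],B([(437,157),(718,252),(258,412)]))],[.63,-.03,.2,.05])
a,b=.0495,.0395
c=fit([([(a,b),(a,-b),(-a,-b),(-a,b)],A([(264,232),(403,217),(425,394),(285,410)])),
 ([(a,b),(a,-b),(-a,-b),(-a,b)],B([(428,292),(503,212),(638,278),(577,362)]))],[.55,-.06,.1,.078])
C,S=np.cos(d[2]),np.sin(d[2]);R=np.array([[C,S],[-S,C]])
print('carton in hatch',R@(c[:2]-d[:2]),c[2]-d[2])
for n,q in (('vial',(.6067,.0576)),):print(n,R@(np.array(q)-d[:2]))
E
python3 fit.py
```

```text
[ 0.6464 -0.0325  0.2412  0.0439] [1.3, 0.1, 0.7, 0.4, 1.2, 0.1, 0.3, 0.1, 0.8, 0.3, 0.2, 0.6]
[ 0.5413 -0.0749  0.101   0.0727] [0.4, 0.0, 0.3, 0.5, 0.8, 0.2, 0.4, 0.2, 0.1, 0.3, 0.4, 0.4, 1.8, 0.2, 0.2, 1.2]
carton in hatch [-0.11227696 -0.01611272] -0.14021925489784193
vial [-0.01707671  0.09695598]
```

```bash
cat > mv.py <<'E'
from h import *
from scipy.spatial.transform import Rotation as Ro
H=np.array([.6464,-.0325]);YAW=.2412
f=np.array([np.cos(YAW),np.sin(YAW),0]);l=np.array([-f[1],f[0],0]);up=np.array([0,0,1.])
def W(x,y,z): return np.r_[H,0]+f*x+l*y+up*z
def Rt(th): x=np.cos(th)*f-np.sin(th)*up;y=-l;return np.c_[x,y,np.cross(x,y)]
def st(): s=r.read_state();return s,np.array(s['tcp_pos']),np.array(s['eef_rot'])
def inhatch(P): d=np.array(P)-np.r_[H,0];return np.array([d@f,d@l,d[2]])
def go(T,R1=None):
    s,P,R=st();print('t',s['t'],'shift/0.12',(R.T@(T-P)/.12).round(3),'len',np.linalg.norm(T-P).round(3))
    if R1 is not None: 
        v=Ro.from_matrix(R.T@R1).as_rotvec();print('turn/pi',(v/np.pi).round(4),'deg',np.degrees(np.linalg.norm(v)).round(1))
E
python3 -c "
from mv import *
go(W(-.21,-.012,.2),Rt(np.pi/4))"
```

```text
t 1.8 shift/0.12 [ 0.261 -3.077 -2.986] len 0.516
turn/pi [0.0648 0.249  0.0268] deg 46.6
```

Request:
move_arm([
  [[0,-0.22,-0.213],[0,0,0],-0.06],
  [[0,-0.22,-0.213],[0,0,0],-0.06],
  [[0,-0.22,-0.213],[0,0,0],-0.06],
  [[0,-0.22,-0.213],[0,0,0],-0.06],
  [[0,-0.22,-0.213],[0,0,0],-0.06],
  [[0,-0.22,-0.213],[0,0,0],-0.06],
  [[0,-0.22,-0.213],[0,0,0],-0.06],
  [[0,-0.22,-0.213],[0,0,0],-0.06],
  [[0,-0.22,-0.213],[0,0,0],-0.06],
  [[0,-0.22,-0.213],[0,0,0],-0.06],
  [[0,-0.22,-0.213],[0,0,0],-0.06],
  [[0,-0.22,-0.213],[0,0,0],-0.06],
  [[0,-0.22,-0.213],[0,0,0],-0.06],
  [[0,-0.22,-0.213],[0,0,0],-0.06],
])

```text
t: 3.2
tcp_pos: [0.445, -0.0928, 0.2316]
eef_rot: [[0.001, 0.44, -0.898], [-0.0, -0.898, -0.44], [-1.0, 0.001, -0.001]]
force: [0.4, -0.8, -0.1]
grip_width: 0.0401
```

Request:
move_arm([
  [[0,0,0],[0.0081,0.0311,0.0034],-0.06],
  [[0,0,0],[0.0081,0.0311,0.0034],-0.06],
  [[0,0,0],[0.0081,0.0311,0.0034],-0.06],
  [[0,0,0],[0.0081,0.0311,0.0034],-0.06],
  [[0,0,0],[0.0081,0.0311,0.0034],-0.06],
  [[0,0,0],[0.0081,0.0311,0.0034],-0.06],
  [[0,0,0],[0.0081,0.0311,0.0034],-0.06],
  [[0,0,0],[0.0081,0.0311,0.0034],-0.06],
  [[0,0,0],[0,0,0],-0.06],
])

```text
t: 4.1
tcp_pos: [0.4433, -0.0941, 0.2292]
eef_rot: [[0.686, 0.236, -0.689], [0.167, -0.972, -0.167], [-0.709, -0.001, -0.706]]
force: [0.6, -0.4, -0.6]
grip_width: 0.0406
```

```bash
python3 -c "
from mv import *
s=st()[0];print(s['q'],inhatch(s['tcp_pos']),s['force'],s['grip_width'])
go(W(-.21,-.012,.067),Rt(np.pi/4))
p=r.snapshot('wrist');cv2.imwrite('pics/w1.png',p['frame'])
p=r.snapshot('scene');cv2.imwrite('pics/s1.png',p['frame'])
print([(d['centre'],d['conf']) for d in r.spot_point(p,'carton')])
"
```

```text
[-0.85238821 -0.66327309  2.46568408  0.79445867  1.07090723  0.18008427] [-0.2119452  -0.01134854  0.22918296] [ 0.59176469 -0.35476037 -0.64676684] 0.04055779564085199
t 4.1 shift/0.12 [0.969 0.007 0.942] len 0.162
turn/pi [-0.0009  0.0006 -0.0005] deg 0.2
[([296.3, 165.7], 0.96), ([241.5, 346.0], 0.77), ([345.4, 195.8], 0.75), ([279.3, 216.8], 0.73), ([219.6, 237.8], 0.6)]
```

View pics/w1.png

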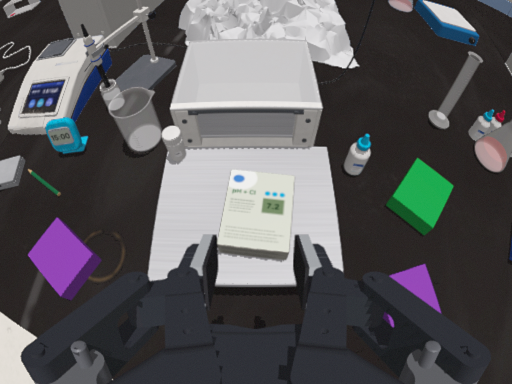

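The wrist view shows the doorway dead ahead, the carton's top face at about (229,172)–(291,256), and the two fingers behind it. I'll check the deck height and carton pose from this second place.

```bash
python3 - <<'E'
from mv import *
s,P,R=st();p=r.snapshot('wrist');T=np.array(p['hand_eye'])
def pw(X):
    c=((X-P)@R-T[:3,3])@T[:3,:3];th=np.arctan2(np.hypot(c[:,0],c[:,1]),c[:,2]);ph=np.arctan2(c[:,1],c[:,0])
    return np.c_[p['cx']+p['fx']*th*np.cos(ph),p['cy']+p['fy']*th*np.sin(ph)]
def fit(M,uv,x0,h=None):
    M=np.array(M)
    def g(v):
        c,s_=np.cos(v[2]),np.sin(v[2]);return (pw(np.c_[v[0]+c*M[:,0]-s_*M[:,1],v[1]+s_*M[:,0]+c*M[:,1],np.full(len(M),v[3] if h is None else h)])-uv).ravel()
    o=least_squares(g,x0,loss='soft_l1');print(o.x.round(4),g(o.x).round(1));return o.x
for h in(None,.0) :
  dh=None if h is None else .05; ch=None if h is None else .078
  d=fit([(-.195,.115),(-.195,-.115),(0,-.115)],[(152,276),(343,285),(328,149)],[.6464,-.0325,.24,.05],dh)
  a,b=.0495,.0395
  c=fit([(a,b),(a,-b),(-a,-b),(-a,b)],[(229,171),(295,174),(291,253),(220,244)],[.54,-.075,.1,.078],ch)
  C,S=np.cos(d[2]),np.sin(d[2]);print(np.array([[C,S],[-S,C]])@(c[:2]-d[:2]),c[2]-d[2])
E
```

```text
[ 0.6547 -0.037   0.2177  0.0417] [-0.6  0.4 -0.2 -3.   0.8  0.9]
[ 0.5442 -0.0746  0.152   0.0768] [ 1.6 -1.  -0.8  0.9  0.5 -1.3 -0.9  1.5]
[-0.1159771  -0.01290629] -0.06569227209979625
[ 0.6512 -0.0372  0.2085  0.05  ] [-4.8  0.5  0.1 -0.8  2.  -0.1]
[ 0.5436 -0.0747  0.1523  0.078 ] [ 1.5 -1.2 -0.7  0.8  0.6 -1.1 -1.1  1.7]
[-0.11297197 -0.01441142] -0.05623312516097076
```

Both views agree to a few mm on the carton at about (-0.113, -0.015) in the hatch frame, turned clockwise. Next I lower behind it; pushing squarely with two fingertips should align it.

Request:
move_arm([
  [[0.125,0,0.124],[0,0,0],-0.06],
  [[0.125,0,0.124],[0,0,0],-0.06],
  [[0.125,0,0.124],[0,0,0],-0.06],
  [[0.125,0,0.124],[0,0,0],-0.06],
  [[0.125,0,0.124],[0,0,0],-0.06],
  [[0.125,0,0.124],[0,0,0],-0.06],
  [[0.125,0,0.124],[0,0,0],-0.06],
  [[0.125,0,0.124],[0,0,0],-0.06],
  [[0,0,0],[0,0,0],-0.06],
])

```text
t: 5.2
tcp_pos: [0.4447, -0.0928, 0.06]
eef_rot: [[0.683, 0.24, -0.69], [0.172, -0.971, -0.167], [-0.71, -0.004, -0.704]]
force: [0.4, 0.6, -0.7]
grip_width: 0.0398
```

```bash
python3 -c "
from mv import *
s=st()[0];print(s['t'],s['q'],inhatch(s['tcp_pos']),s['force'])
go(W(-.155,-.012,.060),Rt(np.pi/4))
p=r.snapshot('scene');cv2.imwrite('pics/s2.png',cv2.resize(p['frame'][130:290,140:360],None,fx=3.5,fy=3.5))
"
```

```text
5.2 [-0.84667675 -0.18643453  2.53296577  1.14937474  0.75520584 -0.38312882] [-0.21029941 -0.01040665  0.05997692] [ 0.38144603  0.62792673 -0.68183474]
t 5.2 shift/0.12 [ 0.324  0.014 -0.327] len 0.055
turn/pi [-0.0007  0.0013  0.0013] deg 0.4
```

View pics/s2.png

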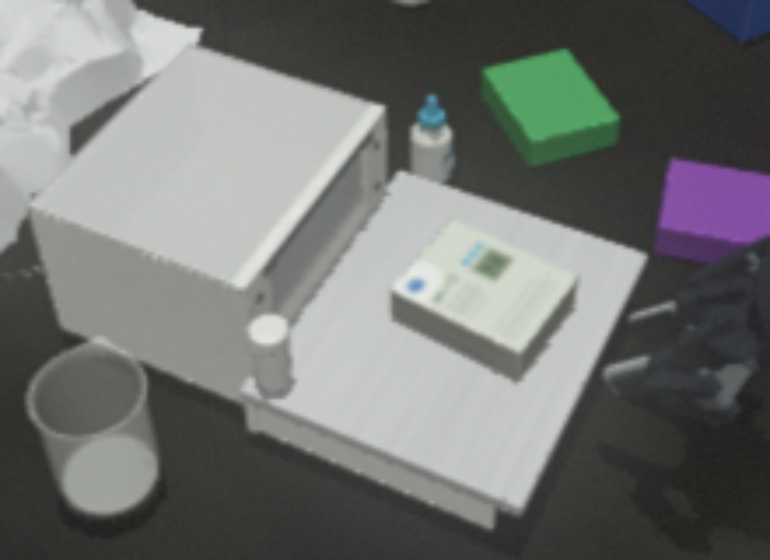

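Request:
move_arm([
  [[-0.012,0,-0.012],[0,0,0],-0.06],
  [[0.059,0,-0.059],[0,0,0],-0.06],
  [[0.059,0,-0.059],[0,0,0],-0.06],
  [[0.059,0,-0.059],[0,0,0],-0.06],
  [[0.059,0,-0.059],[0,0,0],-0.06],
])

```text
t: 5.75
tcp_pos: [0.4855, -0.0848, 0.0652]
eef_rot: [[0.687, 0.239, -0.686], [0.167, -0.971, -0.17], [-0.707, 0.002, -0.707]]
force: [0.5, -0.2, 0.9]
grip_width: 0.0401
```

Request:
move_arm([
  [[0.04,0,-0.04],[0,0,0],-0.06],
  [[0.04,0,-0.04],[0,0,0],-0.06],
  [[0.04,0,-0.04],[0,0,0],-0.06],
  [[0,0,0],[0,0,0],-0.06],
])

```text
t: 6.15
tcp_pos: [0.5046, -0.0796, 0.0643]
eef_rot: [[0.686, 0.239, -0.687], [0.169, -0.971, -0.17], [-0.707, 0.001, -0.707]]
force: [1.1, 0.7, 0.2]
grip_width: 0.0401
```

```bash
python3 -c "
from mv import *
s=st()[0];print(s['t'],s['q'],inhatch(s['tcp_pos']),s['force'])
p=r.snapshot('scene');q=r.snapshot('wrist')
a=cv2.resize(p['frame'][150:260,190:340],(480,352));b=cv2.resize(q['frame'][90:330,130:380],(367,352))
cv2.imwrite('pics/s3.png',np.hstack([a,b])[:,:800])
"
```

```text
6.15 [-0.68068213 -0.05329811  2.40819405  1.23093244  0.6398709  -0.33617096] [-0.14893532 -0.01187398  0.06432828] [1.09502925 0.686696   0.1951597 ]
```

View pics/s3.png

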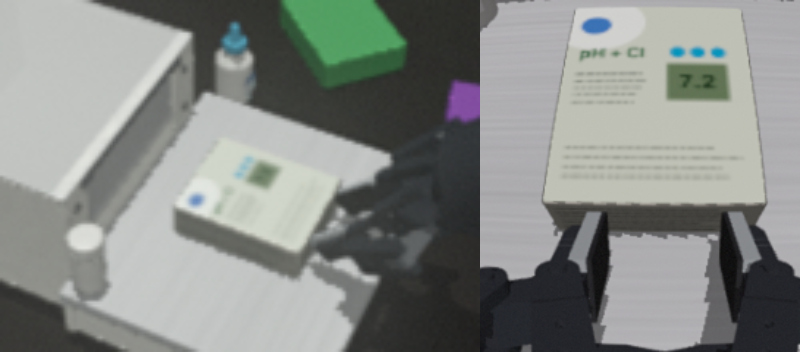

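Left half (scene): fingers at the carton's rear. Right half (wrist): the carton's rear edge, x 543–766 in the crop, is square to the fingers and centred between them. The force is about 1 N, so contact is only starting. I'll push on.

Request:
move_arm([
  [[0.052,-0.006,-0.046],[0,0,0],-0.06],
  [[0.052,-0.006,-0.046],[0,0,0],-0.06],
  [[0.052,-0.006,-0.046],[0,0,0],-0.06],
  [[0.05,-0.006,-0.05],[0,0,0],-0.06],
  [[0.05,-0.006,-0.05],[0,0,0],-0.06],
])

```text
t: 6.75
tcp_pos: [0.5446, -0.0661, 0.0627]
eef_rot: [[0.686, 0.239, -0.687], [0.168, -0.971, -0.169], [-0.708, 0.001, -0.707]]
force: [-1.2, -0.8, 1.6]
grip_width: 0.0401
```

```bash
python3 -c "
from mv import *
s=st()[0];print(s['t'],inhatch(s['tcp_pos']),s['force'])
p=r.snapshot('top');q=r.snapshot('wrist')
a=cv2.resize(p['frame'][135:235,190:325],(432,320));b=cv2.resize(q['frame'][50:300,120:390],(346,320))
cv2.imwrite('pics/s4.png',np.hstack([a,b]))
"
```

```text
6.75 [-0.10683007 -0.00831801  0.06267464] [-1.19662794 -0.7518067   1.55165978]
```

View pics/s4.png

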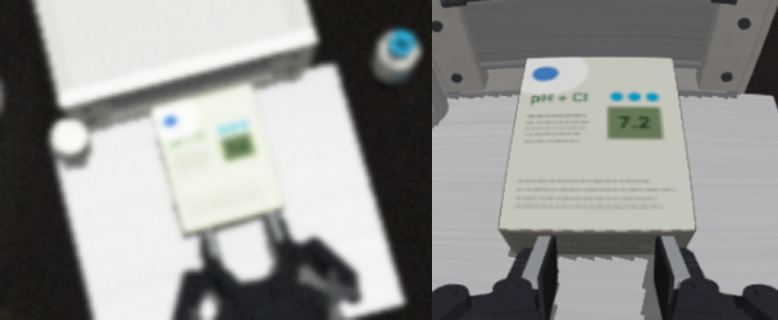

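The carton is square and centred, with its front at the doorway. I keep pushing straight on.

Request:
move_arm([
  [[0.05,0,-0.05],[0,0,0],-0.06],
  [[0.05,0,-0.05],[0,0,0],-0.06],
  [[0.05,0,-0.05],[0,0,0],-0.06],
  [[0.05,0,-0.05],[0,0,0],-0.06],
  [[0.05,0,-0.05],[0,0,0],-0.06],
  [[0.05,0,-0.05],[0,0,0],-0.06],
])

```text
t: 7.45
tcp_pos: [0.5941, -0.0541, 0.0627]
eef_rot: [[0.687, 0.238, -0.687], [0.168, -0.971, -0.169], [-0.707, 0.001, -0.707]]
force: [-2.4, -2.2, 0.7]
grip_width: 0.0401
```

```bash
python3 -c "
from mv import *
s=st()[0];print(s['t'],inhatch(s['tcp_pos']),s['force'],s['ft_torque'])
p=r.snapshot('scene');q=r.snapshot('wrist')
a=cv2.resize(p['frame'][140:260,170:330],(432,320));b=cv2.resize(q['frame'][50:300,120:390],(346,320))
cv2.imwrite('pics/s5.png',np.hstack([a,b]))
"
```

```text
7.45 [-0.0559605  -0.00847209  0.06270337] [-2.4393233  -2.16856147  0.71734462] [-0.13292485  0.4307907  -0.02479685]
```

View pics/s5.png

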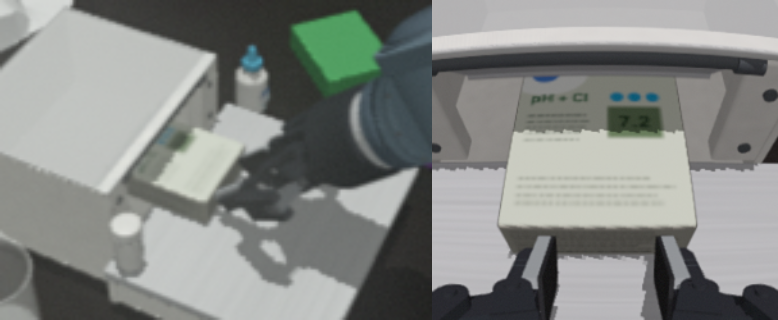

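The flap is lifted by the carton, and the fingers still sit square on its rear face. I push it over the edge now.

Request:
move_arm([
  [[0.045,0,-0.045],[0,0,0],-0.06],
  [[0.045,0,-0.045],[0,0,0],-0.06],
  [[0.045,0,-0.045],[0,0,0],-0.06],
  [[0.045,0,-0.045],[0,0,0],-0.06],
  [[0.045,0,-0.045],[0,0,0],-0.06],
  [[0.045,0,-0.045],[0,0,0],-0.06],
  [[0.045,0,-0.045],[0,0,0],-0.06],
  [[0.045,0,-0.045],[0,0,0],-0.06],
])

```text
t: 8.35
tcp_pos: [0.6533, -0.0395, 0.0626]
eef_rot: [[0.686, 0.238, -0.687], [0.168, -0.971, -0.169], [-0.708, 0.001, -0.707]]
force: [-1.3, 0.3, -0.8]
grip_width: 0.0403
```

```bash
python3 -c "
from mv import *
s=st()[0];print(s['t'],inhatch(s['tcp_pos']),s['force'],s['ft_torque'])
p=r.snapshot('scene');q=r.snapshot('wrist')
a=cv2.resize(p['frame'][140:260,150:310],(432,320));b=cv2.resize(q['frame'][50:300,120:390],(346,320))
cv2.imwrite('pics/s6.png',np.hstack([a,b]))
"
```

```text
8.35 [ 0.00498063 -0.00848319  0.0625661 ] [-1.29705223  0.27671585 -0.81478496] [-0.08438249  0.35254665 -0.04312651]
```

View pics/s6.png

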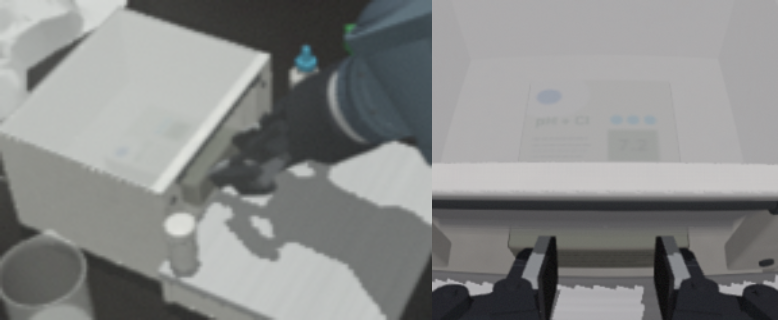

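Request:
move_arm([
  [[0.035,0,-0.035],[0,0,0],-0.06],
  [[0.035,0,-0.035],[0,0,0],-0.06],
  [[0.035,0,-0.035],[0,0,0],-0.06],
  [[0,0,0],[0,0,0],-0.06],
])

```text
t: 8.85
tcp_pos: [0.6708, -0.0354, 0.063]
eef_rot: [[0.687, 0.239, -0.686], [0.168, -0.971, -0.17], [-0.707, 0.001, -0.707]]
force: [0.3, 0.6, 0.2]
grip_width: 0.0401
```

```bash
python3 -c "
from mv import *
s=st()[0];print(s['t'],inhatch(s['tcp_pos']),s['force'],s['ft_torque'])
p=r.snapshot('scene');q=r.snapshot('wrist')
a=cv2.resize(p['frame'][140:260,150:310],(432,320));b=cv2.resize(q['frame'][50:300,120:390],(346,320))
cv2.imwrite('pics/s7.png',np.hstack([a,b]))
"
```

```text
8.85 [ 0.0229593  -0.00862834  0.06296789] [0.34008029 0.58211681 0.17800399] [-0.10018537  0.31684247 -0.04666712]
```

View pics/s7.png

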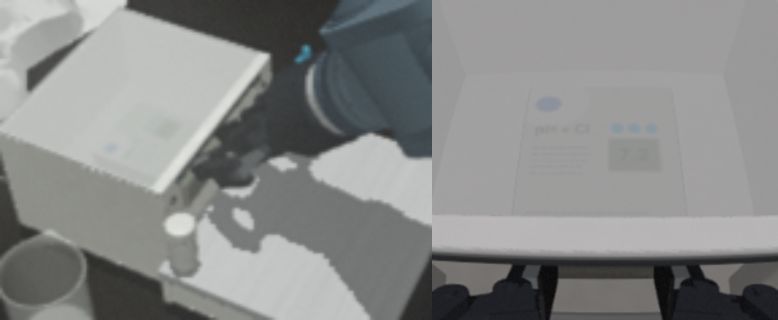

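The contact force has dropped to zero and the carton's whole top face shows through the roof. I draw straight back and let the flap fall.

Request:
move_arm([
  [[-0.06,0,0.06],[0,0,0],-0.06],
  [[-0.09,0,0.09],[0,0,0],-0.06],
  [[-0.09,0,0.09],[0,0,0],-0.06],
  [[-0.09,0,0.09],[0,0,0],-0.06],
  [[-0.09,0,0.09],[0,0,0],-0.06],
  [[-0.09,0,0.09],[0,0,0],-0.06],
  [[-0.09,0,0.09],[0,0,0],-0.06],
  [[-0.09,0,0.09],[0,0,0],-0.06],
  [[-0.1,0,0],[0,0,0],-0.06],
  [[-0.1,0,0],[0,0,0],-0.06],
  [[-0.1,0,0],[0,0,0],-0.06],
  [[-0.1,0,0],[0,0,0],-0.06],
  [[0,0,0],[0,0,0],-0.06],
  [[0,0,0],[0,0,0],-0.06],
  [[0,0,0],[0,0,0],-0.06],
])

```text
t: 10.45
tcp_pos: [0.5231, -0.0713, 0.0962]
eef_rot: [[0.686, 0.238, -0.687], [0.168, -0.971, -0.169], [-0.708, 0.001, -0.706]]
force: [-0.4, 0.7, 0.1]
grip_width: 0.0403
```

```bash
python3 - <<'E'
from mv import *
s=st()[0];print(s['t'],inhatch(s['tcp_pos']),s['force'])
p=r.snapshot('scene');q=r.snapshot('wrist');t=r.snapshot('top')
for n,g in {'deck_vial':[(214,179),(219,238)],'dropper':[(312,155),(263,179)],'beaker':[(180,163),(172,260)]}.items():
    print(n,[[np.round(d['centre'],1).tolist() for d in r.spot_point(c,n)][:2] for c in(t,p)])
for c in (t,p):
    for d in r.spot_point(c,'carton'): print(np.round(d['centre']).tolist(),round(d['conf'],2),inhatch(back(c,d['centre'],.034)[0]).round(3))
a=cv2.resize(p['frame'][140:270,150:310],(400,325));b=cv2.resize(q['frame'][50:300,110:400],(400,325),interpolation=3)
cv2.imwrite('pics/s8.png',np.hstack([a,b]))
E
```

```text
10.45 [-0.12898347 -0.00820612  0.09622415] [-0.36621481  0.71350797  0.09876901]
deck_vial [[[213.9, 178.3]], [[215.9, 235.4]]]
dropper [[[313.6, 157.1]], [[262.4, 176.1], [233.9, 219.4]]]
beaker [[[181.8, 165.0]], [[169.6, 263.6]]]
[356.0, 168.0] 0.95 [-0.072 -0.261  0.034]
[352.0, 233.0] 0.92 [-0.227 -0.2    0.034]
[162.0, 258.0] 0.58 [-0.164  0.268  0.034]
[296.0, 166.0] 0.9 [-0.076 -0.222  0.034]
[240.0, 348.0] 0.81 [-0.17   0.289  0.034]
[345.0, 196.0] 0.45 [-0.231 -0.169  0.034]
```

View pics/s8.png

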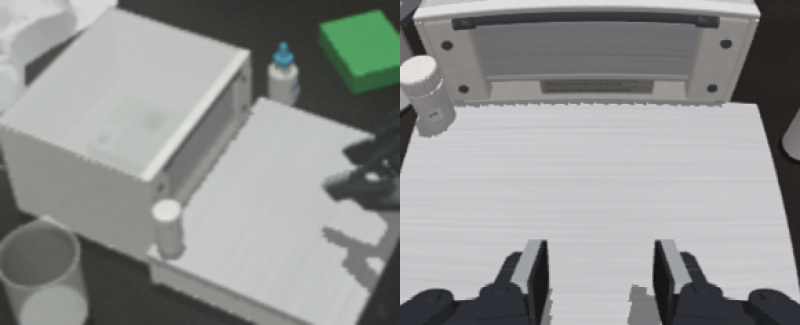

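```bash
python3 - <<'E'
from mv import *
s,P,R=st();q=r.snapshot('wrist');p=r.snapshot('scene');t=r.snapshot('top');T=np.array(q['hand_eye'])
def pw(X):
    c=((X-P)@R-T[:3,3])@T[:3,:3];th=np.arctan2(np.hypot(*c[:2]),c[2]);ph=np.arctan2(c[1],c[0])
    return np.round([q['cx']+q['fx']*th*np.cos(ph),q['cy']+q['fy']*th*np.sin(ph)],1)
print('seen flap edge (246,111.5); deck edge (246,129)')
print('deck edge',pw(W(0,0,.05)))
for a in(0,.08,.2,.4):print(a,pw(W(.004+.0515*np.sin(a),0,.1165-.0515*np.cos(a))))
# carton marks: local coordinates from first top view, then place now in scene view
c,S=np.cos(.101),np.sin(.101)
for n,u,v in(('dot',(284,253),(102,137)),('square',(373,300),(152,120))):
    w=back(t,np.array(u)/4.4+[190,135]-.4,.0745)[0][:2]-[.5413,-.0749];L=np.array([c*w[0]+S*w[1],-S*w[0]+c*w[1]])
    X=inhatch(back(p,np.array(v)/2.5+[150,140]-.4,.060)[0]);print(n,L.round(3),'now',X.round(3),'centre',(X[:2]-L).round(3))
for d in r.silhouettes(t,'flap')[:2]: print(d['centre'],d['conf'])
E
```

```text
seen flap edge (246,111.5); deck edge (246,129)
deck edge [246.4 125.8]
0 [246.1 110.9]
0.08 [246.2 107.5]
0.2 [246.3 102. ]
0.4 [246.4  92.3]
dot [0.036 0.029] now [0.109 0.02  0.06 ] centre [ 0.073 -0.009]
square [ 0.004 -0.016] now [ 0.077 -0.022  0.06 ] centre [ 0.073 -0.006]
[246.5, 162.4] 0.75
```

```bash
python3 -c "
from rig import r
print(r.read_state()['t'],r.job_done())"
```

```text
the job is handed in; nothing more can be done
11.2 None
```

I pushed the pale carton squarely along the deck with two half-open, forward-leaning fingertips, in through the flap and over the edge. Then I drew the fingers straight back and handed the job in at about 11 s.

**Last checks:**
- **Carton:** it lies in the bin with its centre at about x 73 mm, y −8 mm in the hatch frame. Two printed marks gave places that agree to about 3 mm when taken as lying flat.
- **Flap:** its lower edge shows at row 111.5, against 110.9 expected when shut, so it hangs shut.
- **Vial, bottle and beaker:** they stand upright in the pictures, within about 1–4 px of where they were detected at the start.
- **Robot:** contact forces stayed at a few newtons in every reading, and the fingers are clear of everything.

**What disagreed or failed:**
- The cameras put the deck and the carton's top 1–8 mm lower than the text says, and the wrist view disagreed with the other cameras about the carton's turn by about 0.05–0.08 rad. Neither affected the push.
- The trained network no longer reported the carton through the clear roof, so I read its final place from the picture by hand.

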